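# Set the gem light box's filter changer to its third click

## Robot

A 6-joint arm with a two-finger parallel gripper is mounted at the origin on the work surface. World frame = base frame: x ahead of the robot, y to its left, z up, the work surface at z = 0. Lengths are in m, angles in rad, forces in N, time in s.
With the tool pointing down it reaches from about 0.25 to 0.85 m from the base axis. Payload 12.5 kg.
Tool frame: the origin (TCP) lies between the finger pads; the fingertips stand 25 mm ahead of it and the grasp point (between the pads) lies 6 mm ahead of it (r.finger_overhang is the distance from the TCP to the fingertips, in m); y points along the fingers, x is the direction in which the jaws open and shut, and the axes are right-handed (so a half turn about y gives the same grasp; the last joint's range is limited). The gripper opens to 93 mm and grips with 3 to 60 N. Pads are 15 mm wide; open, the fingers measure 128 mm over their backs; the gripper's body (75 mm by 188 mm) begins 65 mm behind the grasp point.
Start: joints at [-0.085, 0.351, 1.652, -0, 1.139, -0.085], TCP at [0.55, 0, 0.244] pointing down, gripper open.
Joint ranges: [-2.75, 2.75], [-0.79, 2.1], [0.01, 2.65], [-1.57, 4.71], [0.07, 3.14], [-2.87, 2.87]. Speed limits (rad/s): [2.22, 2.22, 2.79, 3.14, 3.14, 3.14].

## Interface

Orientations are given as a unit quaternion [x, y, z, w].
In Python, from rig import monitor, eyes, r gives the robot as it stands. The module is installed in compiled form; this text tells all that it offers.
- The arm moves only by the tool apply_moves, never from a script. Its argument "commands" is one flat list of numbers, 7 for each row, row after row: the shift along the tool's x, y, z in m, then the turn, a rotation vector about the tool's x, y, z in units of 6 degrees (1.0 is 6 degrees), then the finger opening in m, from 0 to 0.093. A call has 1 to 12 rows; each row shifts and turns the commanded pose from where the row before left it, along the tool's axes as they then stand; what a row does not reach is not made up. A row lasts 1/8 s, in which the tool goes at most 62.5 mm and 10.7 degrees, less where a joint would pass 70% of its speed; a pose out of reach is approached as far as the arm can. A call is refused whole if a number of a shift passes 0.0625 or a number of a turn 1, either way. A call with a gripper value outside its range is refused whole. The fingers move at their own pace and stop on an object; "force" is the grip in N (left out, the last holds). Time passes only in rows, so rows that do not move let the fingers close. It gives the time, the measured TCP pose, the force and the opening at its end, in the units of the state.
- monitor.get_state(): the state, without advancing time (a new reading comes with each control period).
- eyes.get_image(name): name is "scene" or "side" or "wrist"; returns a dict with "pixels" (420x560x3 uint8, red, green, blue), "camera_matrix" (3x3 intrinsics, pixels), "k1" (the pictures are not rectified: a ray, as slopes to the right and down, at radius r is drawn at 1 + k1 r^2 times it, then the intrinsics apply), "view" (4x4, takes a point from world to camera coordinates). Camera axes: x right, y up, looking along -z (the intrinsics and any distortion apply to the point x, -y, -z); pixel columns grow to the right and rows downward; lengths in m; the calibration is good to about 2 mm. A picture is of the moment at which its call begins. There is no depth.
- r.close_job(): hands the job in, once; it reports no verdict.
The state is a dict: "time_s": time; "joints": joint angles; "joint_vel": joint speeds; "effort": joint torques, N m; "eef_pos": TCP position; "eef_rot": TCP orientation; "ft_force": force on the tool from outside, world axes, zero at the start; "ft_torque": the same for the moment, N m; "finger_gap": finger opening in m.
Only numpy, scipy, OpenCV 4.12 (cv2) and the standard library are available. Lean on these libraries where they do the work, as an engineer would, in place of code of your own. Each camera call takes 0.05 s, during which the arm holds its last target. There are 200 camera calls.

## Task

Push the orange filter lever on the gem light box gently along its slot with the fingertips, away from its home stop, counting the clicks, and leave it resting in the third click without ever going past it. Do not grip the lever, and leave the rough stone, the red can and the phone where they are.

Things in the scene. Friction and masses are not known exactly. Their poses are not given: they have to be found in the camera images.
- lightbox: Dark grey gem light box, fixed on the table, 190 (its x) x 250 (its y) x 45 mm high, turned by up to 0.7 rad either way; origin at the centre of its underside, z up. A pale lit stage fills the +x half of its flat top; in the -x half a black plate has a slot along the box's y, at x = -55 mm, in which the orange lever runs.
- home_mark (a point): Orange mark on the box's top beside the slot, on its stage side, at x = -31, y = -50, z = 45 mm in the box's frame; axes as the box's. It marks the lever's home. Five shorter white marks follow it towards the box's +y, 20 mm apart, one for each click 1 to 5.
- lever_top (a point): Centre of the top face of the orange filter lever, an upright paddle 30 mm (box x) x 10 mm (box y) that stands 35 mm above the box's top, so its top is 80 mm above the table; axes as the light box's. At home it lies at x = -55, y = -50 mm in the box's frame.
- filter_lever (a joint): Lever travel from its home stop along the box's +y, m. Starts at 0 (home). Clicks (detents) rest at 0.020, 0.040, 0.060 (third), 0.080, 0.100 (end stop). Humps lie half-way between (0.010, 0.030, 0.050, 0.070): the push rises to 2.5 to 6 N before a hump and falls to 0 at it; 1 mm or more past it the lever snaps by itself to within 1.5 mm of the next detent, and does not jump two.
- stone: Rough pink-red stone, 30 x 22 x 23 mm high, 40 g, loose on the lit stage; origin at the centre of its underside. To be left alone.
- can: Red drinks can, 66 mm across, 115 mm high, loose on the table on the light box's +y side; origin at the centre of its underside. To be left alone.
- phone: Black phone, 148 (its x) x 72 x 9 mm, lying loose on the table on the light box's -y side; origin at the centre of its underside. To be left alone.

How it is judged:
On the way, in this order (a step that is already met when the one before it is completed fails the run):
1. the fingers push the lever off its home stop, on the way to the first click (value of joint filter_lever between 0.002 and 0.025 m and contact force between the fingers and filter_lever above 0.3 N), for 0.02 s.
2. the lever reaches the third click (value of joint filter_lever between 0.056 and 0.064 m), for 0.2 s.
At the end, for the whole second after the job is handed in: The filter lever rests in its third click (0.060 m from home, within 3.5 mm), released and still; the stone is within 15 mm, the can and the phone within 20 mm of where they were (value of joint filter_lever between 0.0565 and 0.0635 m and velocity of joint filter_lever between -0.005 and 0.005 m/s and distance of stone from where it was at the start of the episode below 0.015 m and distance of each of can, phone from where it was at the start of the episode below 0.02 m); the robot touches nothing.
It fails at once if the lever goes past the third click, over the next hump (value of joint filter_lever above 0.07 m).
It fails at once if the lever is forced or gripped (over 20 N between fingers and lever) (contact force between the fingers and filter_lever above 20 N).
It fails at once if the stone is moved or lifted (over 15 mm) (distance of stone from where it was at the start of the episode above 0.015 m).
It fails at once if the can is moved or lifted (over 20 mm) (distance of can from where it was at the start of the episode above 0.02 m).
It fails at once if the phone is moved or lifted (over 20 mm) (distance of phone from where it was at the start of the episode above 0.02 m).
It also fails if it takes over 51 s, if anything falls off the work surface, if the arm or the gripper's body presses on something with over 40 N, if the wrist force passes 120 N, or if a joint passes its speed limit or range.

## Working session

There is one attempt and no reset: what is moved stays moved. The work goes in short steps, Python scripts to look and compute and a tool call to move; the robot and the scene stay as the last step left them, time stands still between calls to the robot, and variables do not carry over. Pictures are saved under pics/ and viewed, about 8 in all and at most 12, crops included, and the job is handed in when it is done.

Besides the shell and the picture viewer there is one more tool, called after "Request:" as name(argument=value, ...) on one line, values as JSON. apply_moves: Moves the arm, as the interface text tells. Its arguments: {"type":"object","properties":{"commands":{"type":"array","items":{"type":"number"}},"force":{"type":"number"}},"required":["commands"]}

```bash
mkdir -p pics; cat > h.py <<'E'
import numpy as np, cv2
from rig import monitor, eyes, r
def snap(name,fn,crop=None,scale=1):
    d=eyes.get_image(name); im=d["pixels"][:,:,::-1].copy()
    np.savez("pics/"+fn+".npz",K=d["camera_matrix"],k1=d["k1"],V=d["view"],im=im)
    show(fn,crop,scale)
def show(fn,crop=None,scale=1,out=None):
    im=np.load("pics/"+fn+".npz")["im"]
    if crop: im=im[crop[1]:crop[3],crop[0]:crop[2]]
    cv2.imwrite("pics/"+(out or fn)+".png",cv2.resize(im,None,fx=scale,fy=scale,interpolation=cv2.INTER_CUBIC))
def px(fn,uv,z):
    d=np.load("pics/"+fn+".npz");K=d["K"];k1=float(d["k1"]);V=d["V"]
    s=np.array([(uv[0]-K[0,2])/K[0,0],(uv[1]-K[1,2])/K[1,1]]);q=s.copy()
    for _ in range(20): q=s/(1+k1*(q@q))
    R=V[:3,:3];c=-R.T@V[:3,3];ray=R.T@np.array([q[0],-q[1],-1])
    return c+ray*(z-c[2])/ray[2]
def proj(fn,P):
    d=np.load("pics/"+fn+".npz");K=d["K"];k1=float(d["k1"]);V=d["V"]
    p=V[:3,:3]@np.array(P)+V[:3,3];q=np.array([p[0],-p[1]])/-p[2];q=q*(1+k1*(q@q))
    return K[:2,:2]@q+K[:2,2]
E
python3 -c "
from h import *
snap('scene','s0');snap('side','d0');snap('wrist','w0')
a=[cv2.imread('pics/%s.png'%n) for n in('s0','d0','w0')]
cv2.imwrite('pics/sd.png',cv2.resize(np.vstack(a[:2]),None,fx=.714,fy=.714))
print(monitor.get_state())"
```

```text
{'time_s': 0.15, 'joints': array([-8.46080983e-02,  3.51116868e-01,  1.65224738e+00, -1.45662889e-05,
        1.13910908e+00, -8.45881484e-02]), 'joint_vel': array([ 0.00015415, -0.00140291, -0.00320617,  0.00057604, -0.00052237,
       -0.00030726]), 'effort': array([ 9.91285888e-04, -4.97462654e+01, -2.85344088e+01,  6.99646957e-02,
        2.45898723e-02, -7.18797719e-05]), 'eef_pos': array([5.49766236e-01, 3.75936653e-05, 2.43233970e-01]), 'eef_rot': array([-7.07085063e-01,  3.15546597e-04,  3.05753542e-04,  7.07128363e-01]), 'ft_force': array([ 0.45231701, -0.21565263,  0.93414204]), 'ft_torque': array([-0.02767903,  0.02694656, -0.01663643]), 'finger_gap': 0.09289996022705223}
```

View pics/sd.png

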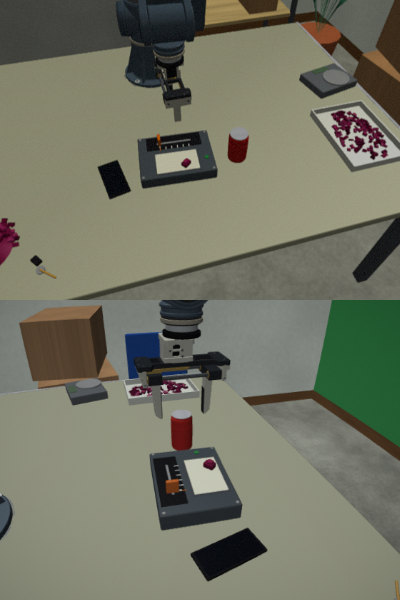

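View pics/w0.png

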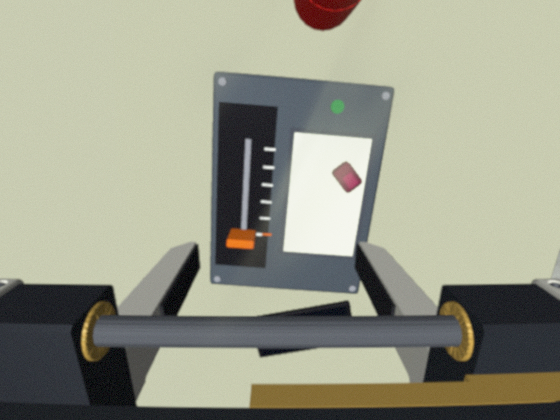

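```bash
python3 -c "
from h import *
show('w0',(200,60,400,300),2.5,'w0c')"
```

```text
(no output)
```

View pics/w0c.png

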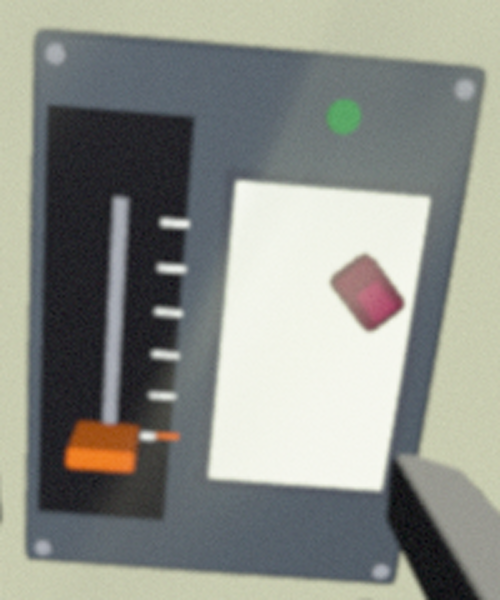

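```bash
cat > fit.py <<'E'
from h import *
from scipy.optimize import least_squares
def w(p,b):
    c,s=np.cos(p[2]),np.sin(p[2]);return np.array([p[0]+c*b[0]-s*b[1],p[1]+s*b[0]+c*b[1],b[2]])
if __name__=='__main__':
    f=lambda a:(np.array(a)/2.5+[200,60])
    C=[((-.095,.125,.045),f((37,30))),((.095,.125,.045),f((484,68))),((.095,-.125,.045),f((393,582))),((-.095,-.125,.045),f((27,557)))]
    M=[((-.031,-.05+.02*i,.045),f(u)) for i,u in enumerate([(160,437),(162,396),(165,355),(168,313),(172,268),(175,223)])]
    L=C+M
    s=least_squares(lambda p:np.concatenate([proj('w0',w(p,b))-u for b,u in L]),[.5,0,0],loss='soft_l1')
    print(s.x,s.fun.reshape(-1,2).round(1).tolist())
    for b in [(-.055,-.05,.08),(-.07,-.055,.08),(-.04,-.055,.08),(-.07,-.045,.08),(-.04,-.045,.08),(-.07,-.055,.045)]:
        print(b,w(s.x,b),(proj('w0',w(s.x,b))-[200,60])*2.5)
    d=np.load('pics/w0.npz');V=d['V'];print('cam',-V[:3,:3].T@V[:3,3],V[2,:3])
    print('can',px('s0',(238/.714,158/.714),0.0),'stone',px('w0',(346,180),.06),'fingers contact',w(s.x,(-.055,-.055-.0075,.08)))
E
python3 fit.py
```

```text
[ 0.5697031  -0.01112437 -0.07905759] [[-2.1, -1.1], [2.9, -0.3], [1.5, 3.0], [-1.7, 2.7], [-0.2, -0.6], [0.2, -0.0], [0.1, 0.0], [0.2, -0.1], [-0.2, 0.4], [-0.1, 0.3]]
(-0.055, -0.05, 0.08) [ 0.51092613 -0.05662456  0.08      ] [100.51965763 462.951292  ]
(-0.07, -0.055, 0.08) [ 0.4955781  -0.06042431  0.08      ] [ 65.35096662 470.93722477]
(-0.04, -0.055, 0.08) [ 0.5254844  -0.06279357  0.08      ] [134.66171797 476.04583574]
(-0.07, -0.045, 0.08) [ 0.49636785 -0.05045554  0.08      ] [ 66.02758908 449.70201228]
(-0.04, -0.045, 0.08) [ 0.52627415 -0.0528248   0.08      ] [135.97631347 454.88827574]
(-0.07, -0.055, 0.045) [ 0.4955781  -0.06042431  0.045     ] [ 76.96190701 439.19010297]
cam [0.55070227 0.0831594  0.38356639] [6.05379653e-04 2.97228936e-01 9.54806050e-01]
can [0.61078953 0.20371635 0.        ] stone [0.62454415 0.0105806  0.06      ] fingers contact [ 0.50993893 -0.06908551  0.08      ]
```

Request:
apply_moves(commands=[0,0,0,0,0.755,0,0,-0.017,0,-0.047,0,0,0,0,-0.017,0,-0.0475,0,0,0,0,0,0.03,0,0,0,0,0,0,0.03,0,0,0,0,0,0,0.03,0,0,0,0,0,0,0.03,0,0,0,0,0,0,0.02,0,0,0,0,0,0,0.01,0,0,0,0,0,0,0,0,0,0,0,0,0,0,0,0,0,0,0], force=10)

```text
time_s: 1.52
eef_pos: [0.509, -0.0916, 0.0944]
eef_rot: [0.707, -0.028, 0.028, -0.706]
ft_force: [0.0, 0.6, 0.4]
finger_gap: 0.0003
```

```bash
cat > st.py <<'E'
from fit import *
P=[.5697,-.0111,-.0791]
def st():
    s=monitor.get_state();c,n=np.cos(P[2]),np.sin(P[2]);d=s['eef_pos'][:2]-P[:2]
    b=np.array([c*d[0]+n*d[1],-n*d[0]+c*d[1]]);F=s['ft_force']
    from scipy.spatial.transform import Rotation as R
    print('t',s['time_s'],'box xy',b.round(4),'z',s['eef_pos'][2].round(4),'front->lever d',(b[1]+.0075+.055).round(4),'Fpush',round(n*F[0]*-1+c*F[1],2),'F',F.round(2),'gap',round(s['finger_gap'],4)); print(R.from_quat(s['eef_rot']).as_matrix().round(3).tolist())
st()
E
python3 -c "
import st
from h import *
snap('wrist','w1');snap('side','d1')
a=cv2.imread('pics/d1.png')[180:420,150:400]
cv2.imwrite('pics/c1.png',np.hstack([cv2.imread('pics/w1.png'),cv2.resize(a,None,fx=.95,fy=1.75)])[:, :800])"
```

```text
t 1.525 box xy [-0.0541 -0.0851] z 0.0944 front->lever d -0.0226 Fpush 0.62 F [0.01 0.62 0.39] gap 0.0003
[[0.997, 0.001, 0.079], [-0.079, -0.0, 0.997], [0.001, -1.0, -0.0]]
```

View pics/c1.png

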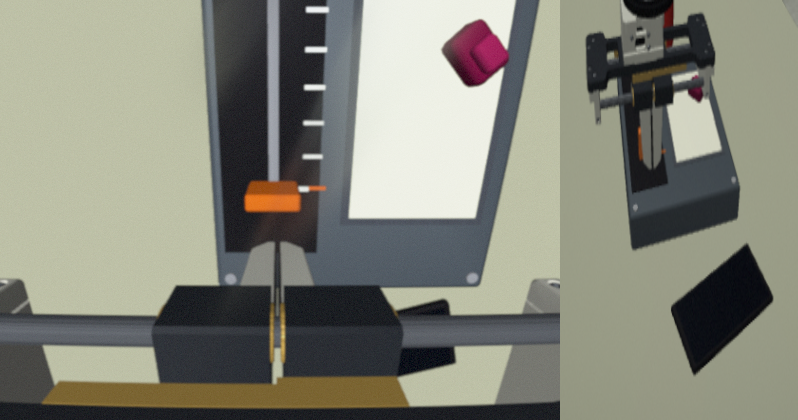

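Request:
apply_moves(commands=[0,0.01,0,0,0,0,0,0,0,0.006,0,0,0,0,0,0,0.006,0,0,0,0,0,0,0.006,0,0,0,0,0,0,0,0,0,0,0,0,0,0,0,0,0,0])

```text
time_s: 2.38
eef_pos: [0.5101, -0.0735, 0.0837]
eef_rot: [0.707, -0.028, 0.028, -0.707]
ft_force: [-0.4, -0.6, 0.2]
finger_gap: 0.0003
```

```bash
python3 -c "
import st"
```

```text
t 2.375 box xy [-0.0545 -0.0669] z 0.0837 front->lever d -0.0044 Fpush -0.6 F [-0.37 -0.58  0.19] gap 0.0003
[[0.997, 0.0, 0.079], [-0.079, -0.0, 0.997], [0.0, -1.0, -0.0]]
```

Request:
apply_moves(commands=[0,0,0.002,0,0,0,0,0,0,0.002,0,0,0,0,0,0,0,0,0,0,0])

```text
time_s: 2.75
eef_pos: [0.5104, -0.0695, 0.0837]
eef_rot: [0.707, -0.028, 0.028, -0.707]
ft_force: [-0.4, -1.0, 0.3]
finger_gap: 0.0006
```

Request:
apply_moves(commands=[0,0,0.002,0,0,0,0,0,0,0,0,0,0,0])

```text
time_s: 3.0
eef_pos: [0.5105, -0.0676, 0.0836]
eef_rot: [0.707, -0.028, 0.028, -0.706]
ft_force: [-0.8, -2.9, 0.6]
finger_gap: 0.0006
```

Request:
apply_moves(commands=[0,0,0.002,0,0,0,0,0,0,0,0,0,0,0])

```text
time_s: 3.25
eef_pos: [0.5107, -0.0656, 0.0837]
eef_rot: [0.707, -0.028, 0.028, -0.707]
ft_force: [0.1, -2.8, 0.3]
finger_gap: 0.0007
```

```bash
python3 -c "
import st"
```

```text
t 3.25 box xy [-0.0545 -0.059 ] z 0.0837 front->lever d 0.0035 Fpush -2.8 F [ 0.13 -2.82  0.31] gap 0.0007
[[0.997, 0.0, 0.079], [-0.079, -0.0, 0.997], [0.0, -1.0, -0.0]]
```

Request:
apply_moves(commands=[0,0,0.002,0,0,0,0,0,0,0.001,0,0,0,0,0,0,0,0,0,0,0])

```text
time_s: 3.62
eef_pos: [0.511, -0.0624, 0.0837]
eef_rot: [-0.706, 0.028, -0.028, 0.707]
ft_force: [0.1, -2.3, -0.1]
finger_gap: 0.0006
```

Request:
apply_moves(commands=[0,0,0.001,0,0,0,0,0,0,0,0,0,0,0])

```text
time_s: 3.88
eef_pos: [0.511, -0.0614, 0.0837]
eef_rot: [-0.706, 0.028, -0.028, 0.707]
ft_force: [0.2, -1.0, 0.1]
finger_gap: 0.0005
```

Request:
apply_moves(commands=[0,0,0.001,0,0,0,0,0,0,0,0,0,0,0])

```text
time_s: 4.12
eef_pos: [0.511, -0.0604, 0.0836]
eef_rot: [-0.706, 0.028, -0.028, 0.707]
ft_force: [-0.3, 0.0, 0.4]
finger_gap: 0.0003
```

Request:
apply_moves(commands=[0,0,0.001,0,0,0,0,0,0,0,0,0,0,0])

```text
time_s: 4.38
eef_pos: [0.5111, -0.0594, 0.0836]
eef_rot: [-0.706, 0.028, -0.028, 0.707]
ft_force: [-0.1, -0.7, -0.0]
finger_gap: 0.0007
```

Request:
apply_moves(commands=[0,0,0.001,0,0,0,0,0,0,0,0,0,0,0])

```text
time_s: 4.62
eef_pos: [0.5112, -0.0585, 0.0836]
eef_rot: [-0.707, 0.028, -0.028, 0.707]
ft_force: [-0.3, 0.9, -0.4]
finger_gap: 0.0006
```

Request:
apply_moves(commands=[0,0,0.001,0,0,0,0,0,0,0,0,0,0,0])

```text
time_s: 4.88
eef_pos: [0.5113, -0.0575, 0.0836]
eef_rot: [-0.707, 0.028, -0.028, 0.707]
ft_force: [-0.4, 0.6, 0.1]
finger_gap: 0.0003
```

```bash
python3 -c "
import st"
```

```text
t 4.875 box xy [-0.0545 -0.0509] z 0.0836 front->lever d 0.0116 Fpush 0.57 F [-0.43  0.6   0.09] gap 0.0003
[[0.997, -0.0, 0.079], [-0.079, 0.0, 0.997], [-0.0, -1.0, 0.0]]
```

```bash
python3 -c "
import st
from h import *
snap('wrist','w2',(180,60,400,300),2.4)"
```

```text
t 4.875 box xy [-0.0545 -0.0509] z 0.0836 front->lever d 0.0116 Fpush 0.57 F [-0.43  0.6   0.09] gap 0.0003
[[0.997, -0.0, 0.079], [-0.079, 0.0, 0.997], [-0.0, -1.0, 0.0]]
```

View pics/w2.png

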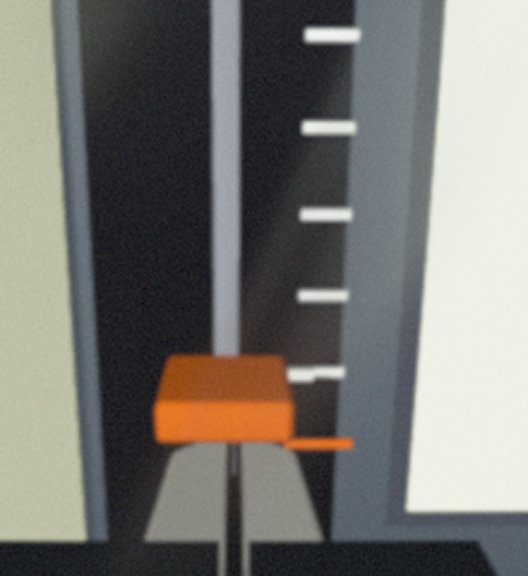

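Request:
apply_moves(commands=[0,0,0.002,0,0,0,0,0,0,0.002,0,0,0,0,0,0,0.002,0,0,0,0,0,0,0.002,0,0,0,0,0,0,0.002,0,0,0,0,0,0,0.002,0,0,0,0,0,0,0.002,0,0,0,0,0,0,0,0,0,0,0,0,0,0,0,0,0,0])

```text
time_s: 6.05
eef_pos: [0.5124, -0.0436, 0.0836]
eef_rot: [0.707, -0.028, 0.028, -0.707]
ft_force: [-1.0, -2.9, 1.1]
finger_gap: 0.0004
```

Request:
apply_moves(commands=[0,0,0.001,0,0,0,0,0,0,0.001,0,0,0,0,0,0,0,0,0,0,0])

```text
time_s: 6.42
eef_pos: [0.5126, -0.0414, 0.0836]
eef_rot: [-0.706, 0.028, -0.028, 0.707]
ft_force: [-0.5, -0.5, 0.5]
finger_gap: 0.0005
```

Request:
apply_moves(commands=[0,0,0.001,0,0,0,0,0,0,0,0,0,0,0])

```text
time_s: 6.68
eef_pos: [0.5126, -0.0404, 0.0836]
eef_rot: [-0.706, 0.028, -0.028, 0.707]
ft_force: [-0.8, 0.2, 0.6]
finger_gap: 0.0008
```

Request:
apply_moves(commands=[0,0,0.001,0,0,0,0,0,0,0,0,0,0,0])

```text
time_s: 6.92
eef_pos: [0.5127, -0.0395, 0.0836]
eef_rot: [-0.707, 0.028, -0.028, 0.707]
ft_force: [-1.3, 0.3, 0.1]
finger_gap: 0.0004
```

Request:
apply_moves(commands=[0,0,0.001,0,0,0,0,0,0,0,0,0,0,0])

```text
time_s: 7.18
eef_pos: [0.5128, -0.0386, 0.0836]
eef_rot: [-0.707, 0.028, -0.028, 0.707]
ft_force: [0.7, 0.5, 0.0]
finger_gap: 0.0007
```

Request:
apply_moves(commands=[0,0,0.001,0,0,0,0,0,0,0,0,0,0,0])

```text
time_s: 7.42
eef_pos: [0.5129, -0.0376, 0.0836]
eef_rot: [0.707, -0.028, 0.028, -0.707]
ft_force: [0.3, -0.0, -0.5]
finger_gap: 0.0003
```

```bash
python3 -c "
import st
from h import *
snap('wrist','w3',(180,60,400,300),2.4)"
```

```text
t 7.425 box xy [-0.0545 -0.0309] z 0.0836 front->lever d 0.0316 Fpush -0.01 F [ 0.27 -0.04 -0.51] gap 0.0003
[[0.997, 0.0, 0.079], [-0.079, -0.0, 0.997], [0.0, -1.0, -0.0]]
```

View pics/w3.png

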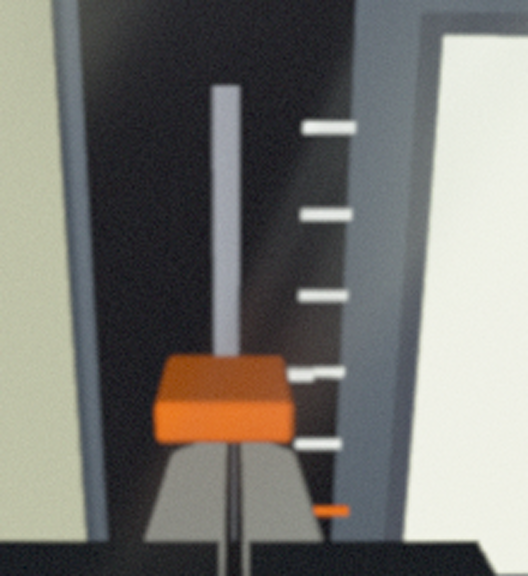

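The pointer (row 375) now lines up with the second white mark (row 373), with the orange home mark at row 511. So this is click 2, and the same 20 mm stroke should give click 3.

Request:
apply_moves(commands=[0,0,0.002,0,0,0,0,0,0,0.002,0,0,0,0,0,0,0.002,0,0,0,0,0,0,0.002,0,0,0,0,0,0,0.002,0,0,0,0,0,0,0.002,0,0,0,0,0,0,0.002,0,0,0,0,0,0,0,0,0,0,0,0,0,0,0,0,0,0])

```text
time_s: 8.6
eef_pos: [0.514, -0.0237, 0.0837]
eef_rot: [-0.707, 0.028, -0.028, 0.707]
ft_force: [-0.4, -2.6, 0.5]
finger_gap: 0.0005
```

Request:
apply_moves(commands=[0,0,0.001,0,0,0,0,0,0,0.001,0,0,0,0,0,0,0,0,0,0,0])

```text
time_s: 8.98
eef_pos: [0.5142, -0.0215, 0.0837]
eef_rot: [-0.706, 0.028, -0.028, 0.707]
ft_force: [0.1, -1.1, 0.7]
finger_gap: 0.0001
```

Request:
apply_moves(commands=[0,0,0.001,0,0,0,0,0,0,0,0,0,0,0])

```text
time_s: 9.22
eef_pos: [0.5142, -0.0205, 0.0836]
eef_rot: [-0.706, 0.028, -0.028, 0.707]
ft_force: [-0.1, 0.5, -0.3]
finger_gap: 0.0007
```

Request:
apply_moves(commands=[0,0,0.001,0,0,0,0,0,0,0,0,0,0,0])

```text
time_s: 9.48
eef_pos: [0.5143, -0.0196, 0.0836]
eef_rot: [-0.707, 0.028, -0.028, 0.707]
ft_force: [-0.0, 0.5, 1.3]
finger_gap: 0.0007
```

Request:
apply_moves(commands=[0,0,0.001,0,0,0,0,0,0,0,0,0,0,0])

```text
time_s: 9.72
eef_pos: [0.5144, -0.0186, 0.0836]
eef_rot: [-0.707, 0.028, -0.028, 0.707]
ft_force: [0.0, 0.2, 0.1]
finger_gap: 0.0005
```

Request:
apply_moves(commands=[0,0,0.001,0,0,0,0,0,0,0,0,0,0,0])

```text
time_s: 9.98
eef_pos: [0.5145, -0.0177, 0.0836]
eef_rot: [-0.707, 0.028, -0.028, 0.707]
ft_force: [-0.4, -0.1, -0.2]
finger_gap: 0.0004
```

```bash
python3 -c "
import st
from h import *
snap('wrist','w4',(180,60,400,300),2.4)"
```

```text
t 9.975 box xy [-0.0545 -0.0109] z 0.0836 front->lever d 0.0516 Fpush -0.09 F [-0.4  -0.06 -0.16] gap 0.0004
[[0.997, -0.0, 0.079], [-0.079, 0.0, 0.997], [-0.0, -1.0, 0.0]]
```

View pics/w4.png

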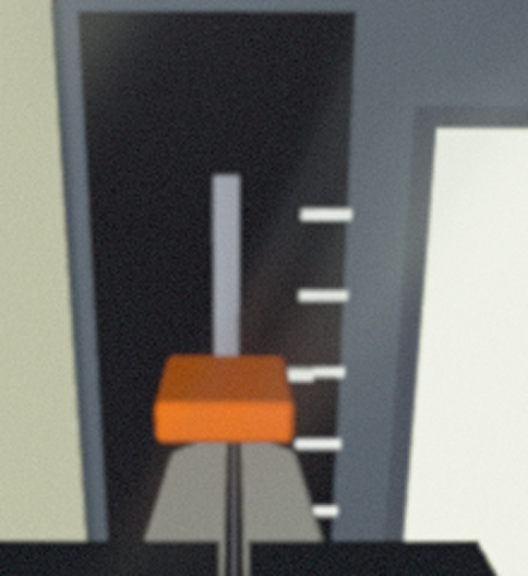

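The pointer is on the third mark (row 373), with two marks below it (rows 444 and 511) and two above (rows 295 and 214). Now I'll back off and lift away.

Request:
apply_moves(commands=[0,0,-0.01,0,0,0,0,0,0,-0.015,0,0,0,0,0,0,-0.015,0,0,0,0,0,-0.03,0,0,0,0,0,0,-0.04,0,0,0,0,0,0,-0.04,0,0,0,0,0,0,-0.03,0,0,0,0,0,0,0,0,0,0,0,0,0,0,0,0,0,0,0,0,0,0,0,0,0,0])

```text
time_s: 11.28
eef_pos: [0.5108, -0.0577, 0.2224]
eef_rot: [-0.706, 0.029, -0.027, 0.707]
ft_force: [-0.5, 0.0, -0.4]
finger_gap: 0.0006
```

```bash
python3 -c "
import st
from h import *
snap('wrist','w5')
snap('scene','s5')
from fit import w
P=st.P
for d in (.04,.06,.08): print(d,proj('w5',w(P,(-.055,-.055+d,.08))),proj('w5',w(P,(-.031,-.05+d,.045))))
a=np.load('pics/s0.npz')['im'].astype(int)-np.load('pics/s5.npz')['im']
for n,(x0,y0,x1,y1) in dict(can=(312,175,355,232),phone=(130,215,190,285)).items(): print(n,np.abs(a[y0:y1,x0:x1]).mean())
print('stone old',proj('w5',[.6245,.0106,.06]))"
```

```text
t 11.275 box xy [-0.055  -0.0511] z 0.2224 front->lever d 0.0114 Fpush -0.03 F [-0.53  0.01 -0.42] gap 0.0006
[[0.997, -0.002, 0.079], [-0.079, 0.0, 0.997], [-0.002, -1.0, 0.0]]
0.04 [276.37255375 162.53258182] [299.90829762 152.06052479]
0.06 [276.36075762 140.50940025] [300.32779549 132.12948388]
0.08 [276.34870925 117.59470634] [300.75586987 111.48435167]
can 3.1955664354685163
phone 3.8442063492063494
stone old [390.08110075 116.41498159]
```

View pics/w5.png

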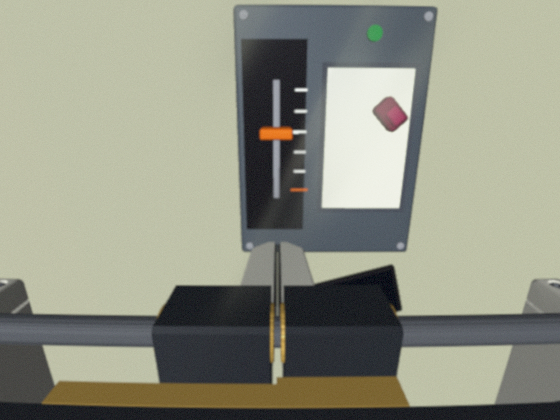

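The lever sits at the third white mark (row 132) and the arm is clear. The stone is at about (390,114), where its starting position projects. The can and phone areas differ from the first picture only at noise level.

```bash
python3 -c "
from rig import r
print(r.close_job())"
```

```text
the job is handed in; nothing more can be done
None
```

I pushed the lever with closed fingertips in steps of 1–2 mm and left it in the third click. It snapped forward three times, and pictures taken after each click showed its pointer on marks 1, 2 and 3. I then backed the fingers off, raised the arm and handed the job in at about 11 s; hand-in reports no verdict.

- **Lever:** the last picture shows it resting on the third mark, with two white marks still ahead of it.
- **Push force:** the readings I took at the end of each step never went above about 3 N.
- **Stone, can and phone:** the stone is within about 2 pixels of where its starting position projects. The can and phone show no change beyond image noise between the first and last scene pictures.
- **Arm:** it ended clear of everything, with near-zero force on the wrist.

No check failed or disagreed.

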